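Fill the press feeder tube to its line and set the batch wheel

ROBOT

A 7-joint arm with a two-finger parallel gripper is mounted at the origin on the work surface. World frame = base frame: x ahead of the robot, y to its left, z up, the work surface at z = 0. Lengths are in mm, angles in rad, forces in N, time in s.
With the tool pointing down it reaches from about 425 to 875 mm from the base axis. Payload 8.4 kg.
Tool frame: the origin (TCP) lies at the very end of the fingers, on their centre line; the grasp point (between the pads) lies robot.hold_point_z behind it (robot.hold_point_z is the distance from the TCP to the grasp point, in mm); z points along the fingers, y is the direction in which the jaws open and shut (so a half turn about z gives the same grasp; the last joint's range is limited). The gripper opens to 85 mm and grips with 20 to 120 N. Pads are 22 mm wide; open, the fingers measure 114 mm over their backs; the gripper's body (76 mm by 85 mm) begins 54 mm behind the grasp point. The pads swing forward as they close: fully open they stand 13 mm farther back than shut.
Start: joints at [-1.351, 0.333, 0.04, 1.465, -0.013, 1.343, -0.059], TCP at [203.729, 617.218, 231.308] pointing down, gripper open.
Joint ranges: [-2.58, 2.58], [-0.38, 2.09], [-1.3, 1.39], [0.25, 2.4], [-1.5, 4.64], [0.08, 2.09], [-2.65, 2.65]. Speed limits (rad/s): [2.22, 2.22, 2.79, 2.79, 3.14, 3.14, 3.14].

INTERFACE

Orientations are given as a rotation vector (axis times angle).
In Python, from workcell import robot, capture, get_calibration gives the robot as it stands. The module is installed in compiled form; this text tells all that it offers.
- The arm moves only by the tool send_rows, never from a script. Its argument "series" is a list of rows, each an object with "claw": the closure, from 0 (fully open) to 1 (shut); "slide": the shift along the world's x, y, z in m, a list of three; "yaw": the turn about the world's z in rad. In form: [{"claw": claw, "slide": [dx, dy, dz], "yaw": yaw}, ...]. A call has 1 to 12 rows; each row shifts and turns the pose as measured when the row begins; what a row does not reach is not made up. A row lasts 1/8 s, in which the tool goes at most 62.5 mm and 10.7 degrees, less where a joint would pass 70% of its speed; a pose out of reach is approached as far as the arm can. A call is refused whole if a number of a shift passes 0.0625 or a number of a turn 0.188, either way. A call with a gripper value outside its range is refused whole. The fingers move at their own pace and stop on an object; the grip force is fixed at half the most. Time passes only in rows, so rows that do not move let the fingers close. It gives the time, the measured TCP pose, the force and the opening at its end, in the units of the state.
- robot.get_obs(): the state, without advancing time (a new reading comes with each control period).
- capture(name): name is "scene" or "top" or "wrist"; returns the picture (384x512x3 uint8, red, green, blue); there is no depth.
- get_calibration(name): a dict with "camera_matrix" (3x3 intrinsics, pixels), "xyz" and "attitude" of the camera in the world. Camera axes: x right, y up, looking along -z (the intrinsics and any distortion apply to the point x, -y, -z); pixel columns grow to the right and rows downward; lengths in mm; the calibration is good to about 2 mm. The wrist camera is an equidistant fisheye: a pixel r from the principal point sees the ray r / f radians off the axis. A picture is of the moment at which its call begins: read the wrist's pose just before it. get_calibration takes no time and is no camera call; for the wrist camera it gives the pose at the moment of the call.
- robot.close_job(): hands the job in, once; it reports no verdict.
The state is a dict: "time": time; "q": joint angles; "joint_vel": joint speeds; "effort": joint torques, N m; "eef_pos": TCP position; "ee_rot": TCP orientation; "ft_force": force on the tool from outside, world axes, zero at the start; "moment": the same for the moment, N m; "gripper_width": finger opening in mm.
Only numpy, scipy, OpenCV 4.12 (cv2) and the standard library are available. Lean on these libraries where they do the work, as an engineer would, in place of code of your own. Each camera call takes 0.05 s, during which the arm holds its last target.

TASK

Stack discs flat in the feeder tube, which already holds one, until the top of the stack is level with the black line around the tube; choose among the thick and thin discs so that it comes out level, and leave the one left over lying on the bench. Then roll the counter's thumbwheel to 3, the number of discs now in the tube, so that the valley with three dots is squarely on top. Leave the other things on the bench where they are.

Things in the scene. Friction and masses are not known exactly. Their poses are not given: they have to be found in the camera images.
- tube: metal feeder tube fixed upright on the bench, bore 64 mm, 79 mm tall, mouth slightly flared: two curved shells 5 mm thick at its +x and -x sides; between them, at +y and -y, full-height slots 39 mm wide for gripper fingers. Feet 8 mm high reach 59 mm out at +x and -x. Origin: on the bore's axis at bench level, z up; yaw up to 0.35 rad. One of the discs is in it at the start
- tube_mark (a point): point on the tube's axis at the height of the thin black line around the tube, 63 mm above the bench. The tube has no floor of its own: the discs in it stand on the bench top (z = 0)
- thin_a: thin aluminium spacer disc, a plain solid cylinder 60 mm across and 18 mm thick, lying flat (on the bench or already in the tube). Its origin is the centre of its underside, z up
- thin_b: thin (same as the other thin one) aluminium spacer disc, a plain solid cylinder 60 mm across and 18 mm thick, lying flat (on the bench or already in the tube). Its origin is the centre of its underside, z up
- thick_a: thick aluminium spacer disc, a plain solid cylinder 60 mm across and 27 mm thick, lying flat (on the bench or already in the tube). Its origin is the centre of its underside, z up
- thick_b: thick (same as the other thick one) aluminium spacer disc, a plain solid cylinder 60 mm across and 27 mm thick, lying flat (on the bench or already in the tube). Its origin is the centre of its underside, z up
- thin_a_center (a point): the centre of that disc, 9 mm above its underside
- thin_b_center (a point): the centre of that disc, 9 mm above its underside
- thick_a_center (a point): the centre of that disc, 13.5 mm above its underside
- thick_b_center (a point): the centre of that disc, 13.5 mm above its underside
- counter: batch counter fixed on the bench: grey box 160 (x) x 112 (y) x 80 mm high; a large black thumbwheel stands half out of its top. Two small white fins, 98 mm above the bench, either side of the wheel show which of its places is on top. Origin under the box's centre; yaw up to 0.3 rad; the wheel's axle runs along its y
- wheel_axis (a point): centre of the thumbwheel, 75 mm above the bench; axes as counter. The wheel is 36 mm wide: a hub of 34 mm radius with eight ridges 6 mm thick that reach 50 mm radius. The eight valleys between the ridges hold 0, 1, 2 ... 7 white dots
- wheel (a joint): thumbwheel angle, rad: the valley with n dots is exactly on top at n x 0.785 (three: 2.356), the nearest ridges then 22.5 degrees either side of the top. Grows as the wheel's top is pushed along the counter's +x (away from the robot). Stiff, no clicks (about 2 N at the rim), stays where left; stops at 0 and 5.5; starts between 0.2 and 1.5
- bushing: brass bushing, a ring 40 mm across and 16 mm high, lying on the bench; leave it alone. Origin at the centre of its underside
- driver: screwdriver lying on the bench; leave it alone
- spanner: wrench lying on the bench; leave it alone
- jar: closed jar 60 mm across, 90 mm tall, standing on the bench; leave it alone. Origin at the centre of its underside
- die_block: dark steel block 70 x 50 x 30 mm on the bench; leave it alone. Origin at the centre of its underside
Mind the look-alikes: they are no part of the job. There is more than one size of the counter; the one meant has the size given above.

How it is judged:
By the outcome, as a careful person would: the job done as asked, in the order asked, and still so for the second after the job is handed in, with the robot touching nothing.
It also fails if it takes over 72 s, if anything falls off the work surface, if the arm or the gripper's body presses on something with over 40 N, if the wrist force passes 120 N, or if a joint passes its speed limit or range.

## Working session

There is one attempt and no reset: what is moved stays moved. The work goes in short steps, Python scripts to look and compute and a tool call to move; the robot and the scene stay as the last step left them, time stands still between calls to the robot, and variables do not carry over. Pictures are saved under pics/ and viewed, and the job is handed in when it is done.

Besides the shell and the picture viewer there is one more tool, called after ">>>" by a JSON object that holds its "name" and its "arguments". send_rows: Moves the arm, as the interface text tells. Its arguments: {"type":"object","properties":{"series":{"type":"array"}},"required":["series"]}

```bash
mkdir -p pics; ls
python3 - <<'E'
from workcell import robot,capture,get_calibration
import cv2
print(robot.get_obs()); print(robot.hold_point_z)
for n in ["scene","top","wrist"]:
    c=get_calibration(n); print(n,c)
    cv2.imwrite(f"pics/{n}0.png",capture(n)[:,:,::-1])
E
```

```text
pics
{'time': 0.0, 'q': array([-1.35120732,  0.33392143,  0.03987869,  1.46627052, -0.01340554,
        1.34328536, -0.058486  ]), 'joint_vel': array([-7.46372195e-04,  7.73822721e-04,  1.98196340e-05,  6.69246868e-04,
        1.53368643e-04, -2.63577539e-04,  7.40637650e-04]), 'effort': array([-4.79550617e-04, -6.58564496e+01,  1.36520706e+00, -4.05556619e+01,
        1.67824666e-02,  1.26397537e-02, -4.04901073e-05]), 'eef_pos': array([203.60759249, 616.81262725, 230.41488692]), 'ee_rot': array([-4.98624848e-01, -3.10161600e+00,  2.53123705e-03]), 'ft_force': array([ 0.37678006, -0.20987723,  1.34523291]), 'moment': array([0.03959182, 0.00756595, 0.08127372]), 'gripper_width': 85.39087741009652}
18.700000000000003
scene {'camera_matrix': array([[445.92995371,   0.        , 259.60326959],
       [  0.        , 445.92995371, 191.95900086],
       [  0.        ,   0.        ,   1.        ]]), 'xyz': array([1135.49175591,   93.30962914,  922.14882479]), 'attitude': array([0.46864453, 0.5427858 , 1.65996392])}
top {'camera_matrix': array([[352.94286568,   0.        , 257.56181886],
       [  0.        , 352.94286568, 193.30549711],
       [  0.        ,   0.        ,   1.        ]]), 'xyz': array([ 412.34658677,  -10.10577374, 1050.92781446]), 'attitude': array([ 0.07795784, -0.07363119, -1.57229894])}
wrist {'camera_matrix': array([[297.31863964,   0.        , 252.96786223],
       [  0.        , 297.31863964, 186.85921015],
       [  0.        ,   0.        ,   1.        ]]), 'xyz': array([135.34111213, 638.62015468, 373.90787752]), 'attitude': array([-0.24761759, -0.17724843,  1.24254532])}
```

View pics/scene0.png

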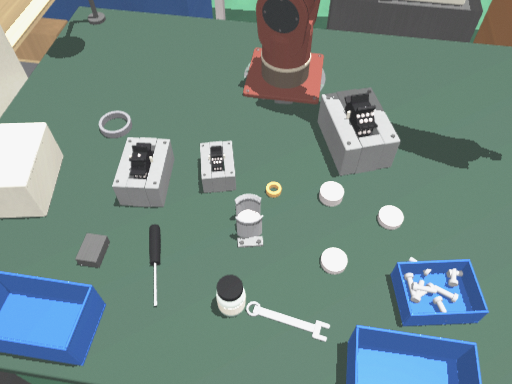

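View pics/top0.png

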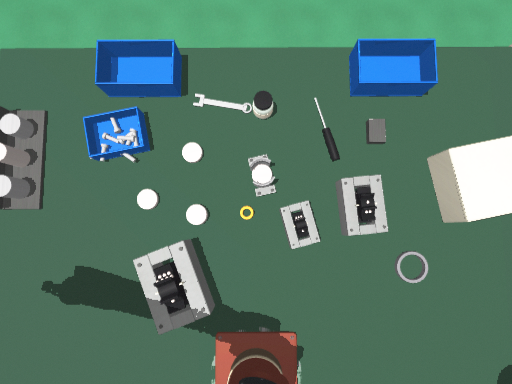

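View pics/wrist0.png

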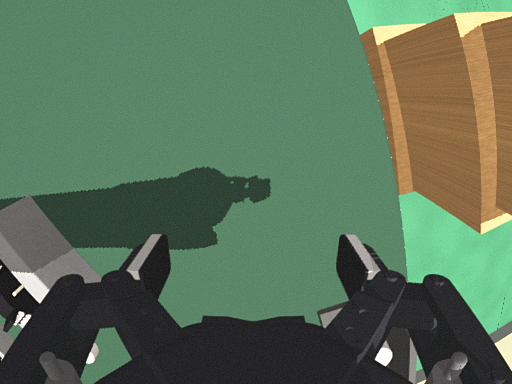

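```bash
cat > h.py <<'E'
from workcell import robot,capture,get_calibration
import cv2, numpy as np
from scipy.spatial.transform import Rotation as Ro
def R_(c): return Ro.from_rotvec(c["attitude"]).as_matrix()
def ray(c,uv,fish=False):
    K=c["camera_matrix"]; u,v=uv
    x=(u-K[0,2])/K[0,0]; y=(v-K[1,2])/K[1,1]
    if fish:
        r=np.hypot(x,y); s=np.sin(r)/r if r>1e-9 else 1; d=np.array([x*s,-y*s,-np.cos(r)])
    else: d=np.array([x,-y,-1.])
    d=R_(c)@d; return c["xyz"],d/np.linalg.norm(d)
def plane(c,uv,z,fish=False):
    o,d=ray(c,uv,fish); return o+d*(z-o[2])/d[2]
def proj(c,P,fish=False):
    K=c["camera_matrix"]; p=R_(c).T@(np.asarray(P,float)-c["xyz"]); p=np.array([p[0],-p[1],-p[2]])
    if fish:
        r=np.hypot(p[0],p[1]); th=np.arctan2(r,p[2]); n=p[:2]/r*th
    else: n=p[:2]/p[2]
    return K[0,0]*n[0]+K[0,2],K[1,1]*n[1]+K[1,2]
def zoom(img,x0,y0,x1,y1,k,name):
    cv2.imwrite("pics/"+name,cv2.resize(img[y0:y1,x0:x1],None,fx=k,fy=k,interpolation=cv2.INTER_CUBIC)[:,:,::-1])
E
python3 - <<'E'
from h import *
s=cv2.imread("pics/scene0.png")[:,:,::-1]; t=cv2.imread("pics/top0.png")[:,:,::-1]
zoom(s,220,70,420,290,3.5-0.8,"s_z.png")
zoom(t,120,120,300,260,4,"t_z.png")
zoom(s,100,120,250,260,4,"s_z2.png")
zoom(t,120,170,400,350,2.8,"t_z2.png")
S=get_calibration("scene");T=get_calibration("top")
for a,b in [((331,191),(192,152)),((390,215),(147,199)),((334,259),(197,214))]:
    print(plane(T,b,20),plane(S,a,20))
E
```

```text
[635.94063357 186.97616135  20.        ] [449.19238356 171.2806687   20.        ]
[496.30455061 316.88905302  20.        ] [499.6485987 316.6930751  20.       ]
[451.94468103 169.57371285  20.        ] [639.90342162 189.1747642   20.        ]
```

View pics/s_z.png

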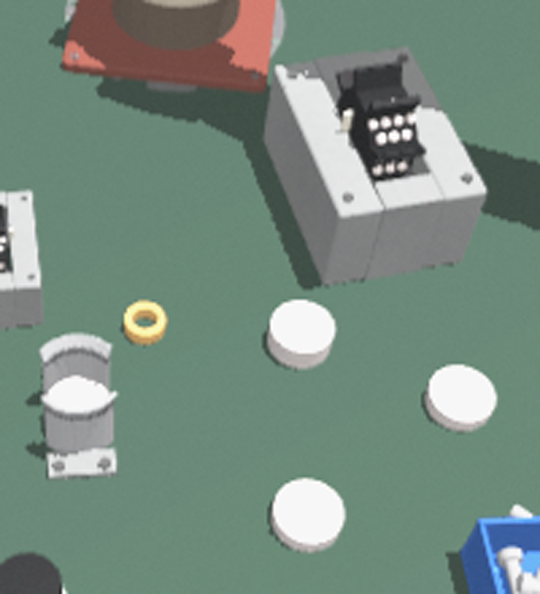

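View pics/t_z.png

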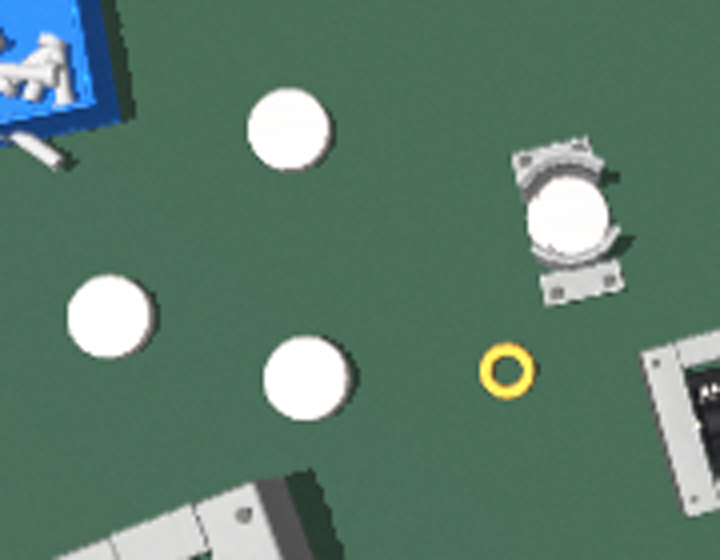

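View pics/s_z2.png

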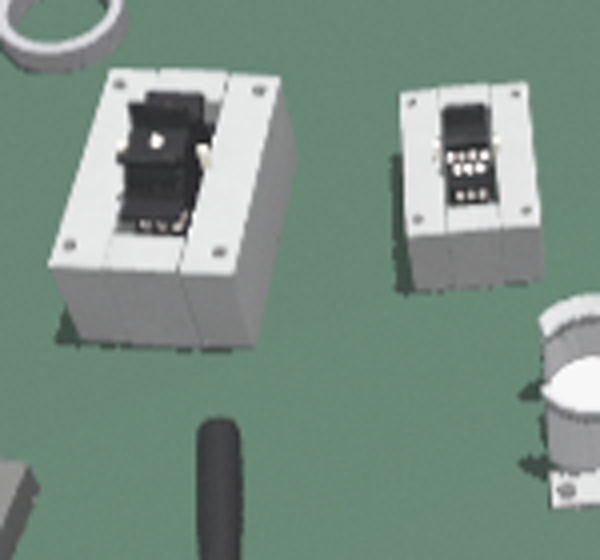

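View pics/t_z2.png

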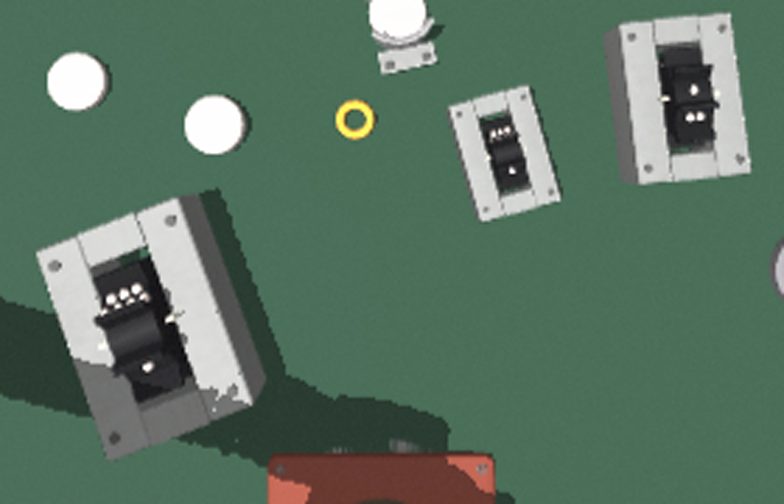

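Run:
```python
from h import *
s=cv2.imread("pics/scene0.png"); t=cv2.imread("pics/top0.png")
S=get_calibration("scene");T=get_calibration("top")
def masks(img,c,lo,rad=22):
    g=img.min(2)
    x0,y0=c[0]-rad,c[1]-rad
    sub=cv2.resize(g[y0:y0+2*rad,x0:x0+2*rad],None,fx=8,fy=8,interpolation=cv2.INTER_CUBIC)
    m=(sub>lo).astype(np.uint8)
    cs,_=cv2.findContours(m,0,cv2.CHAIN_APPROX_NONE)
    k=max(cs,key=cv2.contourArea)
    e=cv2.fitEllipse(k)
    return np.array(e[0])/8+[x0-.44,y0-.44],np.array(e[1])/8,e[2]
def tri(a,b):
    o1,d1=ray(T,a);o2,d2=ray(S,b)
    A=np.stack([d1,-d2],1);l=np.linalg.lstsq(A,o2-o1,rcond=None)[0]
    p,q=o1+d1*l[0],o2+d2*l[1]; return (p+q)/2,np.linalg.norm(p-q)
for a,b in [((192,152),(334,260)),((147,199),(390,216)),((197,214),(331,192)),((262,174),(249,216))]:
    print("profile scene",s[b[1]-10:b[1]+18,b[0]].min(1), "top",t[a[1],a[0]-14:a[0]+17].min(1))
    for lo in (200,225):
      try:
        A=masks(t,a,lo);B=masks(s,b,lo); print(lo,A,B,tri(A[0],B[0]))
      except Exception as e: print(e)
```

```text
profile scene [247 247 247 247 247 247 247 247 247 247 247 247 247 247 247 247 247 247
 247 247 247 226 180 183 156 108 106 108] top [ 73  72  75  74 253 253 253 253 253 253 253 253 253 253 253 254 254 254
 254 254 254 254 254 248 112  49  74  76  74  75  76]
200 (array([191.47396523, 151.82171303]), array([19.37070847, 19.68121719]), 54.16382598876953) (array([333.93011337, 259.16822487]), array([23.84870911, 26.82847023]), 115.87821197509766) (array([637.58218533, 189.55097013,  14.93893525]), np.float64(0.05577703189312351))
225 (array([191.45909744, 151.84828239]), array([18.90056229, 19.3098259 ]), 55.902286529541016) (array([333.92355209, 259.06932884]), array([23.16070175, 26.28746605]), 114.60234832763672) (array([637.45360566, 189.52370588,  15.1692915 ]), np.float64(0.004331389664434413))
profile scene [247 247 247 247 247 247 247 247 247 247 247 247 247 247 247 247 247 247
 247 246 205 180 176 136  96 108 107 107] top [ 74  74  74  75 253 253 253 253 253 253 254 254 254 254 254 254 254 254
 254 254 254 254 254 254 140  87  47  73  74  75  74]
200 (array([146.57268768, 198.
[... 1431 characters left out ...]
53 153 155 154 154 154] top [ 73  73  77 119 253 253 253 253 253 253 253 253 253 253 253 252 252 252
 252 252 252 252 252 252  98  68  75  75  78  76  75]
200 (array([262.03274399, 173.92656952]), array([18.84803009, 21.5156002 ]), 110.25428771972656) (array([248.38813263, 215.91270119]), array([13.07602882, 24.82268143]), 89.90280151367188) (array([566.65673138, -19.91940461,  38.12512663]), np.float64(1.2899525675453165))
225 (array([261.57712608, 173.6615625 ]), array([18.38788414, 19.55831718]), 89.59540557861328) (array([248.3596788 , 215.89563614]), array([12.33102989, 24.01752663]), 90.33763885498047) (array([567.34077448, -19.21199034,  39.36729463]), np.float64(0.03372331008623157))
```

Run:
```python
from h import *
s=cv2.imread("pics/scene0.png")[:,:,::-1]; t=cv2.imread("pics/top0.png")[:,:,::-1]
zoom(t,235,145,290,205,10,"tt.png"); zoom(s,222,184,277,254,8,"ts.png")
zoom(t,330,165,400,245,7,"tc.png"); zoom(s,108,130,182,212,7,"sc.png")
```

```text
(no output)
```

View pics/tt.png

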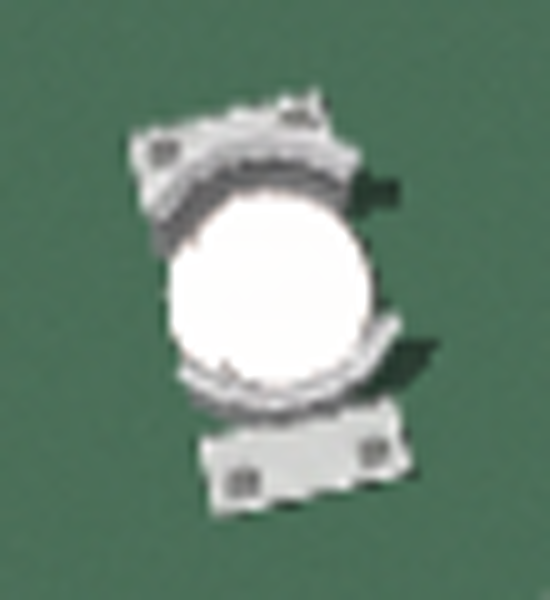

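View pics/ts.png

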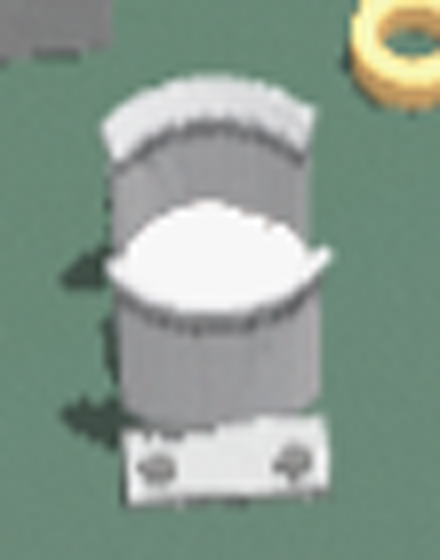

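View pics/tc.png

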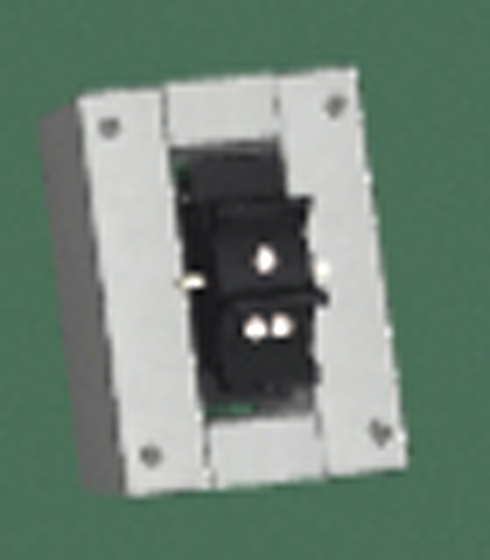

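View pics/sc.png

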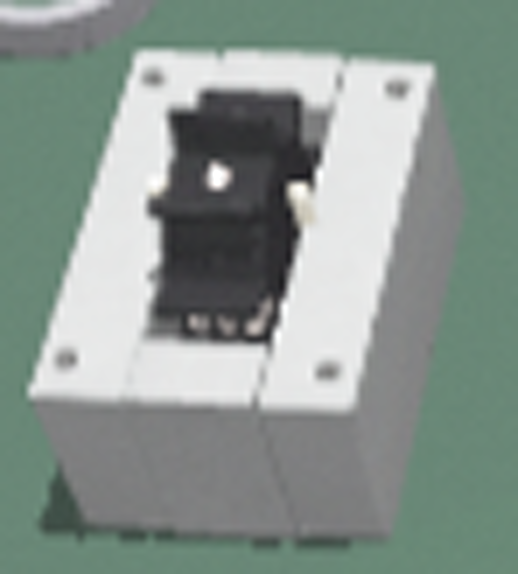

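Run:
```python
from h import *
S=get_calibration("scene");T=get_calibration("top")
f=lambda L,k,o:[((x+.5)/k-.5+o[0],(y+.5)/k-.5+o[1]) for x,y in L]
np.set_printoptions(precision=1,suppress=True)
ft=[plane(T,p,8)[:2] for p in f([(130,135),(320,93),(213,517),(412,470)],10,(235,145))]
a=(ft[0]+ft[1])/2;b=(ft[2]+ft[3])/2
print("tube top-cam",(a+b)/2,"len",np.linalg.norm(a-b),"yaw",np.arctan2(*(a-b)[::-1]), "foot w",np.linalg.norm(ft[0]-ft[1]))
fs=[plane(S,p,8)[:2] for p in f([(128,503),(328,490)],8,(222,184))]
d=fs[0]-fs[1];print("scene foot +x end",sum(fs)/2,a,np.linalg.norm(d),"yaw",np.arctan2(*d[::-1])+np.pi/2)
for C,L,k,o in [(T,[(78,97),(357,68),(408,465),(130,495)],7,(330,165)),(S,[(352,410),(28,395),(135,52),(437,65)],7,(108,130))]:
    P=np.array([plane(C,p,80)[:2] for p in f(L,k,o)])
    m=P.mean(0);e=(P[0]+P[1]-P[2]-P[3])/2;w=(P[0]+P[3]-P[1]-P[2])/2
    print("counter",m,np.linalg.norm(e),np.linalg.norm(w),np.arctan2(e[1],e[0]),np.arctan2(w[1],w[0])-np.pi/2)
for n,p,h,q in [("thin1",(191.47,151.82),18,(333.93,259.1)),("thin2",(146.56,198.68),18,(390.8,215.5)),("thick",(195.8,214.18),27,(331.6,190.7))]:
    print(n,plane(T,p,h),plane(S,q,h))
```

```text
tube top-cam [568.6 -19. ] len 117.26663997140267 yaw 0.22078469387391822 foot w 58.398899943032006
scene foot +x end [628.3  -5.4] [625.9  -6.2] 58.54163866666373 yaw 0.22809164387893843
counter [ 474.4 -301.3] 157.35172255942155 110.38259782828686 0.09711143296938825 0.10256000888241723
counter [ 475.8 -300.4] 158.36495294859398 111.20529700132975 0.09575503627116659 0.09690002599294312
thin1 [636.9 188.9  18. ] [639.1 189.2  18. ]
thin2 [497.4 318.8  18. ] [499.4 319.1  18. ]
thick [451.2 171.8  27. ] [453.4 172.1  27. ]
```

>>> {"name": "send_rows", "arguments": {"series": [{"claw": 0,"slide": [0.037,-0.0375,-0.005],"yaw": 0.181},{"claw": 0,"slide": [0.037,-0.0375,-0.005],"yaw": 0.181},{"claw": 0,"slide": [0.037,-0.0375,-0.015],"yaw": 0.181},{"claw": 0,"slide": [0.037,-0.0375,-0.015],"yaw": 0},{"claw": 0,"slide": [0.037,-0.0375,-0.015],"yaw": 0},{"claw": 0,"slide": [0.037,-0.0375,-0.015],"yaw": 0},{"claw": 0,"slide": [0.037,-0.0375,-0.015],"yaw": 0},{"claw": 0,"slide": [0.037,-0.0375,-0.015],"yaw": 0}]}}

```text
time: 1.15
eef_pos: [502.2, 310.0, 126.9]
ee_rot: [0.388, -3.117, 0.001]
ft_force: [0.7, 1.4, 0.2]
gripper_width: 85.5
```

>>> {"name": "send_rows", "arguments": {"series": [{"claw": 0,"slide": [-0.004,0.009,-0.03],"yaw": -0.024},{"claw": 0,"slide": [0,0,0],"yaw": 0}]}}

```text
time: 1.4
eef_pos: [501.1, 313.3, 94.9]
ee_rot: [0.337, -3.122, 0.006]
ft_force: [-0.4, -0.3, 0.7]
gripper_width: 85.4
```

Run:
```python
from h import *
o=robot.get_obs(); print(o["time"],o["eef_pos"],o["ee_rot"])
W=get_calibration("wrist"); im=capture("wrist"); cv2.imwrite("pics/w1.png",im[:,:,::-1])
print(proj(W,[498.4,319,18],True))
```

```text
1.4 [501.10874241 313.31402564  94.94024204] [ 0.33745706 -3.12160865  0.00579384]
(np.float64(262.09863821440285), np.float64(194.59046085784504))
```

View pics/w1.png

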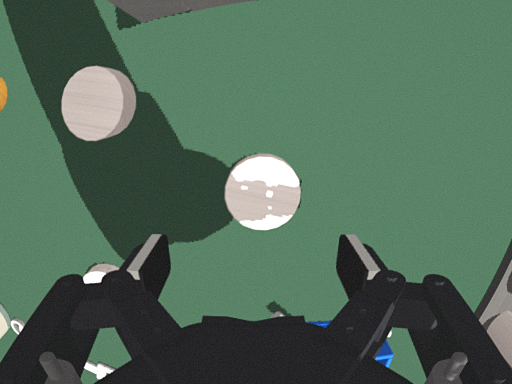

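Run:
```python
from h import *
W=get_calibration("wrist"); im=cv2.imread("pics/w1.png").astype(int)
m=((im[:,:,2]-im[:,:,1])>-8).astype(np.uint8); m[:145]=0;m[240:]=0;m[:,:215]=0;m[:,310:]=0
m=cv2.morphologyEx(m,cv2.MORPH_CLOSE,np.ones((9,9)))
c=max(cv2.findContours(m,0,1)[0],key=cv2.contourArea);e=cv2.fitEllipse(cv2.convexHull(c));print(e)
P=plane(W,e[0],14,True);print(P,plane(W,e[0],18,True))
```

```text
((261.9115295410156, 191.55982971191406), (76.34495544433594, 76.54461669921875), 21.57352638244629)
[499.65310695 318.42300108  14.        ] [498.46094792 318.04800534  18.        ]
```

>>> {"name": "send_rows", "arguments": {"series": [{"claw": 0,"slide": [-0.003,0.0055,-0.025],"yaw": 0.008},{"claw": 0,"slide": [0,0,-0.025],"yaw": 0},{"claw": 0,"slide": [0,0,-0.02],"yaw": 0},{"claw": 0,"slide": [0,0,0],"yaw": 0}]}}

```text
time: 1.95
eef_pos: [501.9, 321.9, 31.7]
ee_rot: [-0.357, 3.113, 0.002]
ft_force: [1.3, -0.0, 0.5]
gripper_width: 85.2
```

>>> {"name": "send_rows", "arguments": {"series": [{"claw": 0,"slide": [-0.0034,-0.0034,-0.015],"yaw": 0},{"claw": 0,"slide": [0,0,0],"yaw": 0},{"claw": 0,"slide": [0,0,0],"yaw": 0}]}}

```text
time: 2.33
eef_pos: [499.7, 319.6, 19.1]
ee_rot: [-0.359, 3.109, 0.006]
ft_force: [-0.1, -0.3, 1.0]
gripper_width: 85.5
```

>>> {"name": "send_rows", "arguments": {"series": [{"claw": 0,"slide": [-0.0015,-0.0013,-0.012],"yaw": -0.006},{"claw": 0,"slide": [0,0,-0.005],"yaw": 0},{"claw": 0,"slide": [0,0,0],"yaw": 0}]}}

```text
time: 2.7
eef_pos: [498.3, 318.4, 1.4]
ee_rot: [-0.349, 3.11, 0.006]
ft_force: [-0.2, 0.3, -0.7]
gripper_width: 85.6
```

Run:
```python
from h import *
o=robot.get_obs(); print(o["time"],o["eef_pos"],o["ee_rot"])
cv2.imwrite("pics/w2.png",capture("wrist")[:,:,::-1])
```

```text
2.7 [498.27558823 318.38161312   1.3789307 ] [-0.34862319  3.10962184  0.00601553]
```

View pics/w2.png

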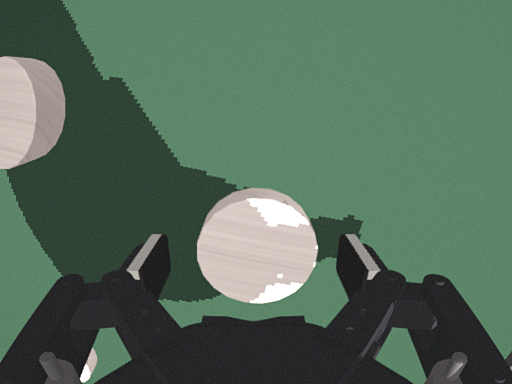

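>>> {"name": "send_rows", "arguments": {"series": [{"claw": 1,"slide": [0,0,0],"yaw": 0},{"claw": 1,"slide": [0,0,0],"yaw": 0},{"claw": 1,"slide": [0,0,0],"yaw": 0},{"claw": 1,"slide": [0,0,0],"yaw": 0}]}}

```text
time: 3.25
eef_pos: [498.9, 318.7, 2.5]
ee_rot: [-0.348, 3.109, 0.007]
ft_force: [1.0, -0.4, -1.8]
gripper_width: 57.8
```

>>> {"name": "send_rows", "arguments": {"series": [{"claw": 1,"slide": [0,0,0.03],"yaw": 0},{"claw": 1,"slide": [0,0,0.035],"yaw": 0},{"claw": 1,"slide": [0,0,0.035],"yaw": 0},{"claw": 1,"slide": [0,0,0.02],"yaw": 0}]}}

```text
time: 3.75
eef_pos: [496.8, 317.2, 123.2]
ee_rot: [-0.349, 3.113, 0.002]
ft_force: [0.0, -0.2, -0.9]
gripper_width: 57.6
```

>>> {"name": "send_rows", "arguments": {"series": [{"claw": 1,"slide": [0.009,-0.03,0],"yaw": 0},{"claw": 1,"slide": [0.009,-0.042,0],"yaw": 0},{"claw": 1,"slide": [0.009,-0.042,0],"yaw": 0},{"claw": 1,"slide": [0.009,-0.042,0],"yaw": 0},{"claw": 1,"slide": [0.009,-0.042,0],"yaw": 0},{"claw": 1,"slide": [0.009,-0.042,0],"yaw": 0},{"claw": 1,"slide": [0.009,-0.035,0],"yaw": 0},{"claw": 1,"slide": [0.005,-0.025,0],"yaw": 0},{"claw": 1,"slide": [0,0,0],"yaw": 0},{"claw": 1,"slide": [0,0,0],"yaw": 0}]}}

```text
time: 5.0
eef_pos: [564.7, 9.3, 124.9]
ee_rot: [-0.352, 3.11, 0.007]
ft_force: [-0.3, -0.2, -1.5]
gripper_width: 57.5
```

Run:
```python
from h import *
o=robot.get_obs(); print(o["time"],o["eef_pos"],o["ee_rot"],o["q"])
cv2.imwrite("pics/w3.png",capture("wrist")[:,:,::-1])
```

```text
5.0 [564.74129426   9.30177687 124.9311232 ] [-0.35210821  3.11020872  0.00656111] [-0.41675857  0.24110306  0.3736596   1.83182902 -0.10475018  1.07573671
  1.79218635]
```

View pics/w3.png

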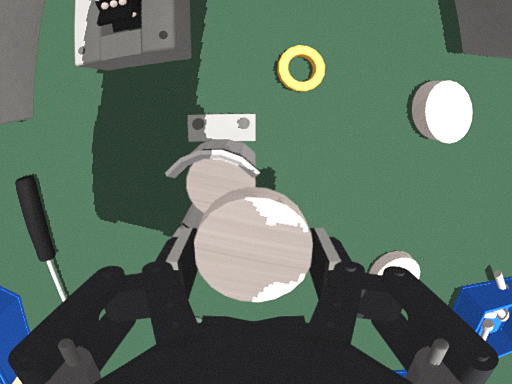

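>>> {"name": "send_rows", "arguments": {"series": [{"claw": 1,"slide": [0.005,-0.028,0],"yaw": -0.005},{"claw": 1,"slide": [0,0,0],"yaw": 0},{"claw": 1,"slide": [0,0,0],"yaw": 0}]}}

```text
time: 5.42
eef_pos: [569.6, -15.1, 124.8]
ee_rot: [-0.353, 3.11, 0.008]
ft_force: [0.4, -0.0, -1.0]
gripper_width: 57.8
```

>>> {"name": "send_rows", "arguments": {"series": [{"claw": 1,"slide": [0,-0.0045,0],"yaw": -0.006},{"claw": 1,"slide": [0,0,0],"yaw": 0}]}}

```text
time: 5.68
eef_pos: [569.5, -18.2, 124.7]
ee_rot: [-0.347, 3.111, 0.009]
ft_force: [-0.4, 0.1, -0.9]
gripper_width: 57.3
```

Run:
```python
from h import *
o=robot.get_obs(); print(o["time"],o["eef_pos"],o["ee_rot"])
W=get_calibration("wrist")
im=capture("wrist"); cv2.imwrite("pics/w4.png",im[:,:,::-1])
t=capture("top"); zoom(t,222,145,302,205,10,"t4.png")
s=capture("scene"); zoom(s,202,164,297,254,6,"s4.png")
i=im.astype(int)
# where should tube feet/rim points appear (tube at 569.5,-18.7,yaw .223)
c,sn=np.cos(.223),np.sin(.223)
for x,y,z in [(-59,-29,8),(-59,29,8),(-37,0,79),(-32,0,79),(-27.5,-19.5,79),(-27.5,19.5,79)]:
    print((x,y,z),np.round(proj(W,[569.5+c*x-sn*y,-18.7+sn*x+c*y,z],True),1))
```

```text
5.675 [569.47085522 -18.15527442 124.69585352] [-0.34695458  3.11115558  0.00902743]
(-59, -29, 8) [219.1 115.8]
(-59, 29, 8) [285.8 115.6]
(-37, 0, 79) [252.9 155.8]
(-32, 0, 79) [252.9 163.4]
(-27.5, -19.5, 79) [223.  170.2]
(-27.5, 19.5, 79) [282.7 170.1]
```

View pics/w4.png

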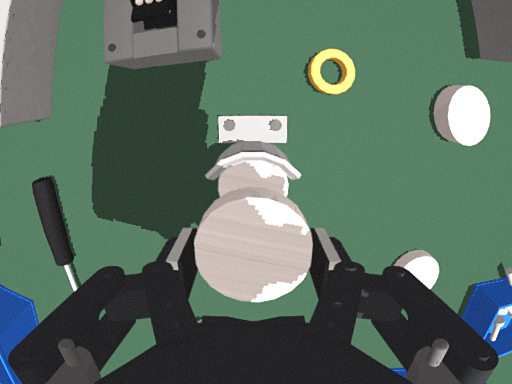

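View pics/t4.png

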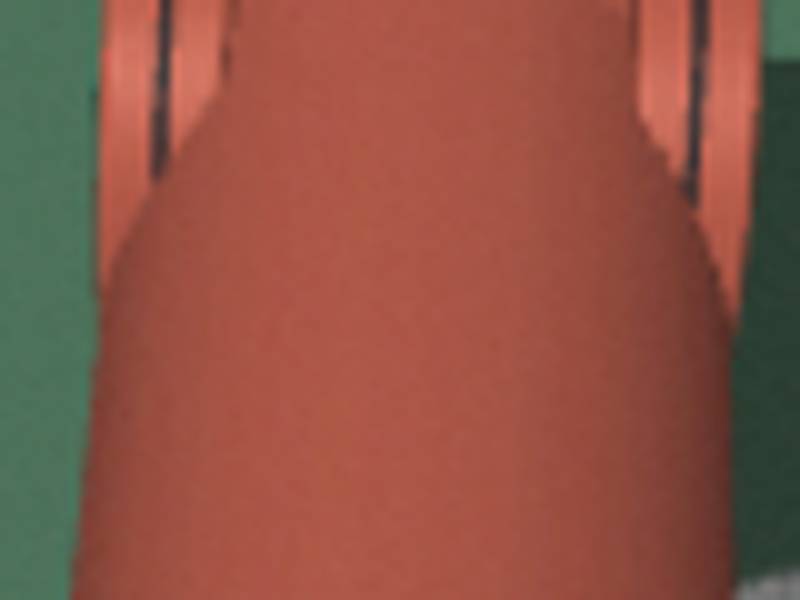

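View pics/s4.png

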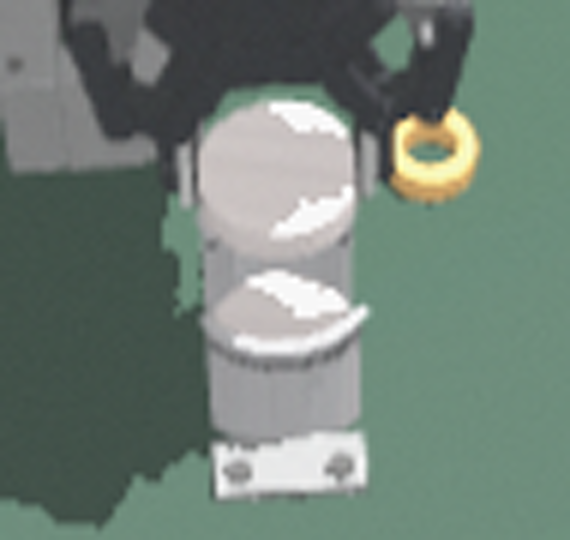

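Run:
```python
from h import *
W=get_calibration("wrist")
for z in (122.7,138,141): print(z,proj(W,[569.5,-18.2,z],True))
im=cv2.imread("pics/w4.png").astype(int)
m=((im[:,:,2]-im[:,:,1])>0).astype(np.uint8); m[:186]=0;m[304:]=0;m[:,:197]=0;m[:,311:]=0
zoom(im[:,:,::-1].astype(np.uint8),180,140,330,310,4-.5,"w4z.png")
# project ring for hypothesised disc top z=140.7
for z,r in((140.7,30),(122.7,30)):
  q=np.array([proj(W,[569.5+r*np.cos(a),-18.2+r*np.sin(a),z],True) for a in np.linspace(0,6.28,100)])
  print(z,q.min(0),q.max(0))
```

```text
122.7 (np.float64(253.90012535161512), np.float64(238.75313003027918))
138 (np.float64(254.13352854617406), np.float64(252.64420304144232))
141 (np.float64(254.18429463790505), np.float64(255.66626017787246))
140.7 [193.27311212 197.41805317] [314.90832781 302.65774521]
122.7 [199.0649162  185.85036375] [308.58963961 283.57806902]
```

View pics/w4z.png

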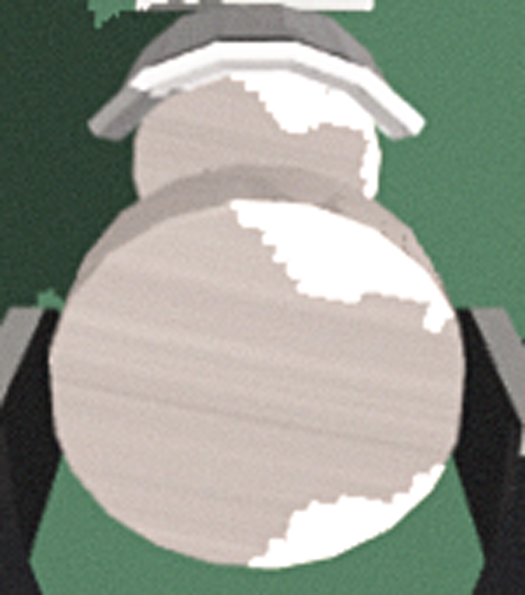

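>>> {"name": "send_rows", "arguments": {"series": [{"claw": 1,"slide": [0,-0.0005,-0.03],"yaw": 0.005},{"claw": 1,"slide": [0,0,0],"yaw": 0},{"claw": 1,"slide": [0,0,0],"yaw": 0}]}}

```text
time: 6.2
eef_pos: [570.4, -18.1, 95.6]
ee_rot: [-0.355, 3.108, 0.009]
ft_force: [-0.5, -0.2, -1.6]
gripper_width: 57.6
```

>>> {"name": "send_rows", "arguments": {"series": [{"claw": 1,"slide": [-0.001,-0.0008,-0.008],"yaw": 0},{"claw": 1,"slide": [-0.0003,0,-0.006],"yaw": 0},{"claw": 1,"slide": [0,0,0],"yaw": 0}]}}

```text
time: 6.58
eef_pos: [569.9, -18.9, 82.4]
ee_rot: [-0.355, 3.106, 0.01]
ft_force: [-0.0, 0.6, -1.5]
gripper_width: 57.3
```

>>> {"name": "send_rows", "arguments": {"series": [{"claw": 1,"slide": [-0.0004,0,-0.008],"yaw": 0},{"claw": 1,"slide": [-0.0003,0,-0.008],"yaw": 0},{"claw": 1,"slide": [0,0,0],"yaw": 0}]}}

```text
time: 6.95
eef_pos: [569.1, -18.9, 65.2]
ee_rot: [-0.355, 3.106, 0.01]
ft_force: [-0.2, 0.5, -1.1]
gripper_width: 57.6
```

No contact forces, disc is inside the mouth.

>>> {"name": "send_rows", "arguments": {"series": [{"claw": 1,"slide": [0.0002,0,-0.01],"yaw": 0},{"claw": 1,"slide": [0.0002,0,-0.01],"yaw": 0},{"claw": 1,"slide": [0,0,-0.006],"yaw": 0},{"claw": 1,"slide": [0,0,0],"yaw": 0}]}}

```text
time: 7.45
eef_pos: [569.3, -18.9, 37.0]
ee_rot: [-0.355, 3.107, 0.01]
ft_force: [0.1, -0.7, -2.2]
gripper_width: 57.5
```

>>> {"name": "send_rows", "arguments": {"series": [{"claw": 1,"slide": [0.0002,0,-0.004],"yaw": 0},{"claw": 1,"slide": [0,0,-0.002],"yaw": 0},{"claw": 1,"slide": [0,0,0],"yaw": 0}]}}

```text
time: 7.82
eef_pos: [569.9, -18.9, 31.0]
ee_rot: [-0.355, 3.106, 0.01]
ft_force: [-0.0, -0.6, -1.2]
gripper_width: 57.7
```

>>> {"name": "send_rows", "arguments": {"series": [{"claw": 1,"slide": [-0.0002,0,-0.0015],"yaw": 0},{"claw": 1,"slide": [0,0,-0.001],"yaw": 0},{"claw": 1,"slide": [0,0,0],"yaw": 0}]}}

```text
time: 8.2
eef_pos: [570.1, -18.9, 29.5]
ee_rot: [-0.355, 3.105, 0.01]
ft_force: [0.4, -0.6, -0.8]
gripper_width: 57.5
```

>>> {"name": "send_rows", "arguments": {"series": [{"claw": 0.15,"slide": [0,0,0],"yaw": 0},{"claw": 0.1,"slide": [0,0,0],"yaw": 0},{"claw": 0.1,"slide": [0,0,0],"yaw": 0},{"claw": 0.1,"slide": [0,0,0.02],"yaw": 0},{"claw": 0.1,"slide": [0,0,0.03],"yaw": 0},{"claw": 0.1,"slide": [0,0,0.035],"yaw": 0},{"claw": 0,"slide": [0,0,0.02],"yaw": 0},{"claw": 0,"slide": [0,0,0],"yaw": 0}]}}

```text
time: 9.2
eef_pos: [569.6, -19.0, 137.0]
ee_rot: [-0.355, 3.106, 0.01]
ft_force: [0.3, 0.2, 0.1]
gripper_width: 85.3
```

Run:
```python
from h import *
o=robot.get_obs(); print(o["time"],o["eef_pos"],o["ee_rot"])
im=capture("wrist"); cv2.imwrite("pics/w5.png",im[:,:,::-1])
s=capture("scene"); zoom(s,202,164,297,254,6,"s5.png")
```

```text
9.2 [569.56408577 -18.99274097 137.03043586] [-0.35482207  3.10590622  0.00961869]
```

View pics/w5.png

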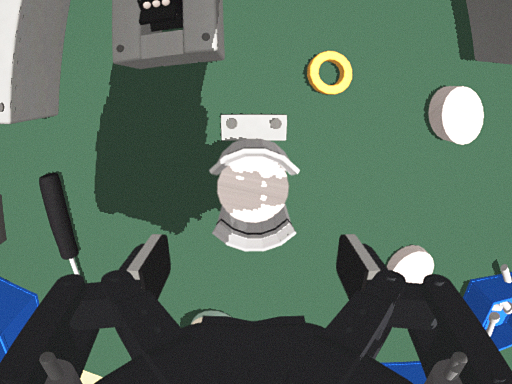

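View pics/s5.png

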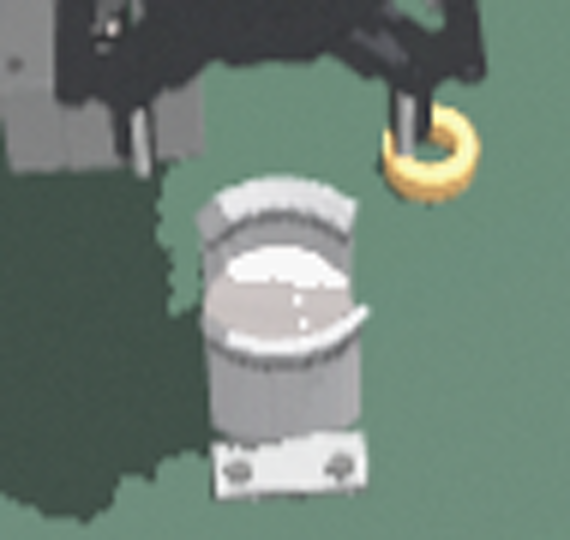

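>>> {"name": "send_rows", "arguments": {"series": [{"claw": 0,"slide": [0.012,0.037,0],"yaw": 0},{"claw": 0,"slide": [0.015,0.045,0],"yaw": 0},{"claw": 0,"slide": [0.015,0.045,0],"yaw": 0},{"claw": 0,"slide": [0.015,0.045,0],"yaw": 0},{"claw": 0,"slide": [0.01,0.03,-0.02],"yaw": 0},{"claw": 0,"slide": [0,0,-0.02],"yaw": 0},{"claw": 0,"slide": [0,0,0],"yaw": 0},{"claw": 0,"slide": [0,0,0],"yaw": 0}]}}

```text
time: 10.3
eef_pos: [631.5, 185.4, 83.1]
ee_rot: [0.349, -3.121, -0.004]
ft_force: [-0.0, 0.1, 0.9]
gripper_width: 85.7
```

Run:
```python
from h import *
o=robot.get_obs(); print(o["time"],o["eef_pos"],o["ee_rot"])
W=get_calibration("wrist");im=capture("wrist"); cv2.imwrite("pics/w6.png",im[:,:,::-1])
print(proj(W,[638,189,18],True))
for z,r in((18,30),(0,30)):
  q=np.array([proj(W,[638+r*np.cos(a),188.8+r*np.sin(a),z],True) for a in np.linspace(0,6.28,100)])
  print(z,q.min(0),q.max(0))
```

```text
10.3 [631.50219686 185.43136868  83.12489339] [ 0.34935582 -3.1207362  -0.00377645]
(np.float64(256.39654975123483), np.float64(210.10933674851367))
18 [216.25589589 171.02036405] [295.89154725 245.56053571]
0 [218.79041191 165.74006224] [292.81332791 235.70283213]
```

View pics/w6.png

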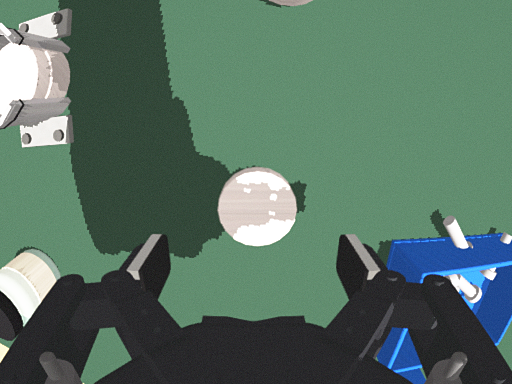

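>>> {"name": "send_rows", "arguments": {"series": [{"claw": 0,"slide": [0.0065,0.0035,-0.025],"yaw": 0},{"claw": 0,"slide": [0,0,-0.025],"yaw": 0},{"claw": 0,"slide": [0,0,0],"yaw": 0},{"claw": 0,"slide": [0,0,0],"yaw": 0}]}}

```text
time: 10.85
eef_pos: [640.9, 185.4, 37.3]
ee_rot: [-0.34, 3.118, 0.005]
ft_force: [0.1, 0.7, -0.0]
gripper_width: 85.5
```

>>> {"name": "send_rows", "arguments": {"series": [{"claw": 0,"slide": [-0.003,0.0038,-0.015],"yaw": 0.01},{"claw": 0,"slide": [0,0,-0.005],"yaw": 0},{"claw": 0,"slide": [0,0,0],"yaw": 0},{"claw": 0,"slide": [0,0,0],"yaw": 0}]}}

```text
time: 11.35
eef_pos: [638.6, 189.8, 18.3]
ee_rot: [-0.357, 3.113, 0.007]
ft_force: [0.4, 0.1, 0.7]
gripper_width: 85.3
```

>>> {"name": "send_rows", "arguments": {"series": [{"claw": 0,"slide": [-0.0006,-0.0012,-0.012],"yaw": -0.006},{"claw": 0,"slide": [0,0,-0.004],"yaw": 0},{"claw": 0,"slide": [0,0,0],"yaw": 0}]}}

```text
time: 11.72
eef_pos: [638.0, 188.3, 1.1]
ee_rot: [-0.347, 3.114, 0.006]
ft_force: [-0.3, -0.5, 0.5]
gripper_width: 85.6
```

Run:
```python
from h import *
o=robot.get_obs(); print(o["time"],o["eef_pos"],o["ee_rot"])
cv2.imwrite("pics/w7.png",capture("wrist")[:,:,::-1])
```

```text
11.725 [638.03271792 188.33913684   1.12352764] [-0.34655051  3.11449724  0.00642355]
```

View pics/w7.png

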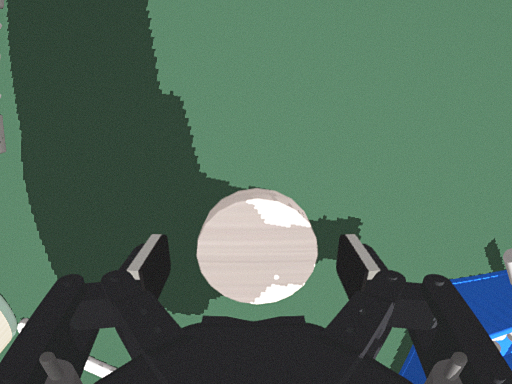

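Same view as with the first disc (disc spans cols 197–318, rows 188–303): centred. Grip and lift.

>>> {"name": "send_rows", "arguments": {"series": [{"claw": 1,"slide": [0,0,0],"yaw": 0},{"claw": 1,"slide": [0,0,0],"yaw": 0},{"claw": 1,"slide": [0,0,0],"yaw": 0},{"claw": 1,"slide": [0,0,0],"yaw": 0},{"claw": 1,"slide": [0,0,0.03],"yaw": 0},{"claw": 1,"slide": [0,0,0.04],"yaw": 0},{"claw": 1,"slide": [0,0,0.04],"yaw": 0},{"claw": 1,"slide": [0,0,0.015],"yaw": 0}]}}

```text
time: 12.78
eef_pos: [635.9, 187.6, 127.3]
ee_rot: [-0.347, 3.119, 0.004]
ft_force: [0.0, 1.1, -2.6]
gripper_width: 57.2
```

>>> {"name": "send_rows", "arguments": {"series": [{"claw": 1,"slide": [-0.01,-0.03,0],"yaw": 0},{"claw": 1,"slide": [-0.015,-0.045,0],"yaw": 0},{"claw": 1,"slide": [-0.015,-0.045,0],"yaw": 0},{"claw": 1,"slide": [-0.015,-0.045,0],"yaw": 0},{"claw": 1,"slide": [-0.012,-0.033,0],"yaw": 0},{"claw": 1,"slide": [0,0,0],"yaw": 0},{"claw": 1,"slide": [0,0,0],"yaw": 0}]}}

```text
time: 13.65
eef_pos: [562.9, -14.4, 121.3]
ee_rot: [0.351, -3.119, -0.005]
ft_force: [0.1, 0.2, -0.9]
gripper_width: 57.4
```

>>> {"name": "send_rows", "arguments": {"series": [{"claw": 1,"slide": [0.007,-0.005,-0.01],"yaw": 0},{"claw": 1,"slide": [0,0,0],"yaw": 0},{"claw": 1,"slide": [0,0,0],"yaw": 0}]}}

```text
time: 14.02
eef_pos: [570.7, -17.1, 109.3]
ee_rot: [0.356, -3.117, -0.005]
ft_force: [-0.6, 0.8, -1.2]
gripper_width: 57.5
```

Run:
```python
from h import *
o=robot.get_obs(); p=o["eef_pos"];print(o["time"],p,o["ee_rot"])
W=get_calibration("wrist");im=capture("wrist"); zoom(im,170,100,340,320,2.7,"w8z.png")
for z,r in((p[2]-1+18,30),(p[2]-1,30)):
  q=np.array([proj(W,[p[0]+r*np.cos(a),p[1]+r*np.sin(a),z],True) for a in np.linspace(0,6.28,100)])
  print(z,(q.min(0)-[170,100])*2.7,(q.max(0)-[170,100])*2.7)
```

```text
14.025 [570.71020101 -17.08130367 109.28914874] [ 0.35628821 -3.11660673 -0.00539465]
126.2891487445453 [ 62.94371436 263.2152035 ] [393.43337998 551.21191675]
108.2891487445453 [ 78.77904696 233.32734301] [376.00662776 500.07496601]
```

View pics/w8z.png

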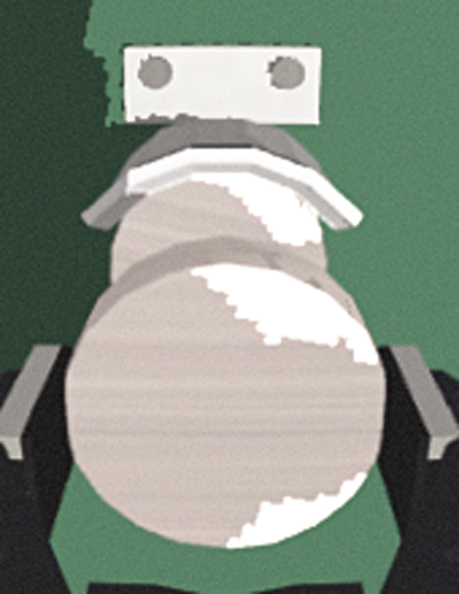

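>>> {"name": "send_rows", "arguments": {"series": [{"claw": 1,"slide": [-0.0013,-0.002,-0.01],"yaw": 0},{"claw": 1,"slide": [0,0,-0.008],"yaw": 0},{"claw": 1,"slide": [0,0,0],"yaw": 0},{"claw": 1,"slide": [0,0,0],"yaw": 0}]}}

```text
time: 14.58
eef_pos: [569.0, -18.8, 89.8]
ee_rot: [0.357, -3.116, -0.006]
ft_force: [-0.0, 0.6, -1.1]
gripper_width: 57.6
```

>>> {"name": "send_rows", "arguments": {"series": [{"claw": 1,"slide": [0.0005,0,-0.01],"yaw": -0.005},{"claw": 1,"slide": [0.0002,0,-0.008],"yaw": 0},{"claw": 1,"slide": [0,0,-0.005],"yaw": 0},{"claw": 1,"slide": [0,0,0],"yaw": 0}]}}

```text
time: 15.08
eef_pos: [569.7, -18.8, 65.1]
ee_rot: [0.349, -3.117, -0.006]
ft_force: [-0.3, 0.0, -0.7]
gripper_width: 58.2
```

>>> {"name": "send_rows", "arguments": {"series": [{"claw": 1,"slide": [0,0,-0.008],"yaw": 0},{"claw": 1,"slide": [0,0,-0.006],"yaw": 0},{"claw": 1,"slide": [0,0,0],"yaw": 0}]}}

```text
time: 15.45
eef_pos: [569.8, -18.8, 50.2]
ee_rot: [0.349, -3.117, -0.006]
ft_force: [-0.2, 0.2, -1.8]
gripper_width: 57.5
```

>>> {"name": "send_rows", "arguments": {"series": [{"claw": 1,"slide": [0,0,-0.0015],"yaw": 0},{"claw": 1,"slide": [0,0,-0.001],"yaw": 0},{"claw": 1,"slide": [0,0,0],"yaw": 0}]}}

```text
time: 15.82
eef_pos: [570.1, -18.8, 47.9]
ee_rot: [0.349, -3.118, -0.006]
ft_force: [-0.3, 0.1, -2.2]
gripper_width: 57.5
```

>>> {"name": "send_rows", "arguments": {"series": [{"claw": 1,"slide": [-0.0003,0,-0.001],"yaw": 0},{"claw": 1,"slide": [0,0,0],"yaw": 0},{"claw": 0.15,"slide": [0,0,0],"yaw": 0},{"claw": 0.1,"slide": [0,0,0],"yaw": 0},{"claw": 0.1,"slide": [0,0,0],"yaw": 0},{"claw": 0.1,"slide": [0,0,0.02],"yaw": 0},{"claw": 0.1,"slide": [0,0,0.03],"yaw": 0},{"claw": 0,"slide": [0,0,0.04],"yaw": 0},{"claw": 0,"slide": [0,0,0.02],"yaw": 0},{"claw": 0,"slide": [0,0,0],"yaw": 0}]}}

```text
time: 17.08
eef_pos: [569.8, -18.9, 160.5]
ee_rot: [0.349, -3.119, -0.006]
ft_force: [0.2, 0.9, -0.6]
gripper_width: 85.5
```

Run:
```python
from h import *
o=robot.get_obs(); print(o["time"],o["eef_pos"],o["ee_rot"])
im=capture("wrist"); cv2.imwrite("pics/w9.png",im[:,:,::-1])
s=capture("scene"); zoom(s,202,164,297,254,6,"s9.png")
```

```text
17.075 [569.81182476 -18.89581736 160.46990345] [ 0.34878772 -3.11866475 -0.0055213 ]
```

View pics/w9.png

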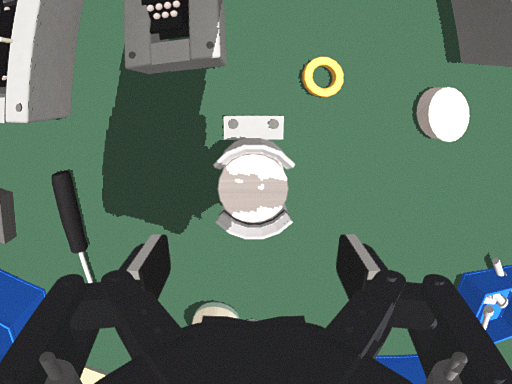

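View pics/s9.png

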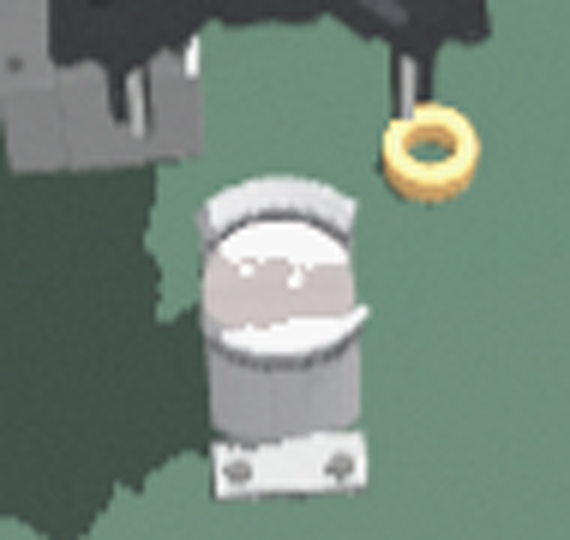

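Run:
```python
from h import *
S=get_calibration("scene");T=get_calibration("top")
f=lambda L,k,o:[((x+.5)/k-.5+o[0],(y+.5)/k-.5+o[1]) for x,y in L]
C=np.array([475.1,-300.9]);y=.10;R=np.array([[np.cos(y),np.sin(y)],[-np.sin(y),np.cos(y)]])
def wheel(cam,p):
    # intersect with cylinder r=34 about axle at z=75
    o,d=ray(cam,p); o2=np.r_[R@(o[:2]-C),o[2]-75]; d2=np.r_[R@d[:2],d[2]]
    a=d2[0]**2+d2[2]**2;b=o2[0]*d2[0]+o2[2]*d2[2];c=o2[0]**2+o2[2]**2-34**2
    q=o2+d2*((-b-np.sqrt(b*b-a*c))/a); return q,np.arctan2(q[0],q[2])
for n,p in zip(["1","2a","2b"],f([(264,258),(256,327),(282,325)],7,(330,165))):
    print(n,*wheel(T,p))
for p in f([(193,282),(322,268)],7,(330,165)): print("fin",R@(plane(T,p,98)[:2]-C))
print(wheel(S,f([(217,176)],7,(108,130))[0]))
```

```text
1 [ 5.71492961 -0.6784605  33.51625844] 0.1688878889847807
2a [-20.02138128   3.98077354  27.47988886] -0.6296527753245742
2b [-20.2808686   -6.0900572   27.28894224] -0.6391284342176434
fin [-0.24435652 24.47829466]
fin [ 1.46076668e-02 -2.57295193e+01]
(array([ 3.91137073, -0.67829147, 33.774268  ]), np.float64(0.11529558450686551))
```

>>> {"name": "send_rows", "arguments": {"series": [{"claw": 1,"slide": [-0.014,-0.03,0.005],"yaw": 0},{"claw": 1,"slide": [-0.02,-0.044,0.005],"yaw": -0.04},{"claw": 1,"slide": [-0.02,-0.044,0],"yaw": -0.04},{"claw": 1,"slide": [-0.02,-0.044,0],"yaw": -0.04},{"claw": 1,"slide": [-0.02,-0.044,0],"yaw": 0},{"claw": 1,"slide": [-0.018,-0.04,0],"yaw": 0},{"claw": 1,"slide": [-0.01,-0.025,0],"yaw": 0},{"claw": 1,"slide": [0,0,0],"yaw": 0},{"claw": 1,"slide": [0,0,0],"yaw": 0}]}}

```text
time: 18.3
eef_pos: [436.0, -294.0, 156.4]
ee_rot: [0.158, -3.115, -0.011]
ft_force: [0.3, 0.9, 0.3]
gripper_width: -0.4
```

Run:
```python
from h import *
o=robot.get_obs(); r=o["ee_rot"];a=np.arctan2(r[1],r[0]);print(o["time"],o["eef_pos"],r,(2*a-np.pi/2)%np.pi,o["q"],o["gripper_width"])
im=capture("wrist"); cv2.imwrite("pics/w10.png",im[:,:,::-1])
s=capture("scene"); zoom(s,100,90,300,250,4-.2,"s10.png")
```

```text
18.3 [ 436.03086662 -293.98615515  156.41836852] [ 0.15777628 -3.11458216 -0.0109269 ] 1.6720243697444275 [-0.05143879  0.16437838  0.617298    1.86979649 -0.09527822  1.16196193
  2.27155477] -0.39310908106045667
```

View pics/w10.png

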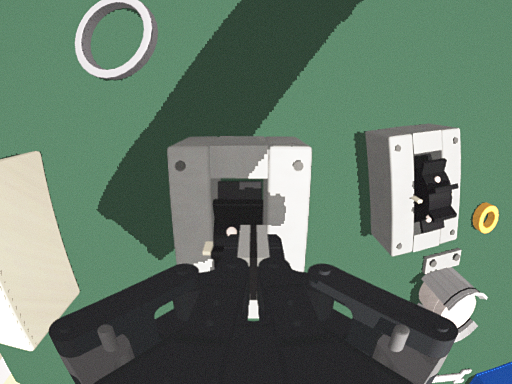

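View pics/s10.png

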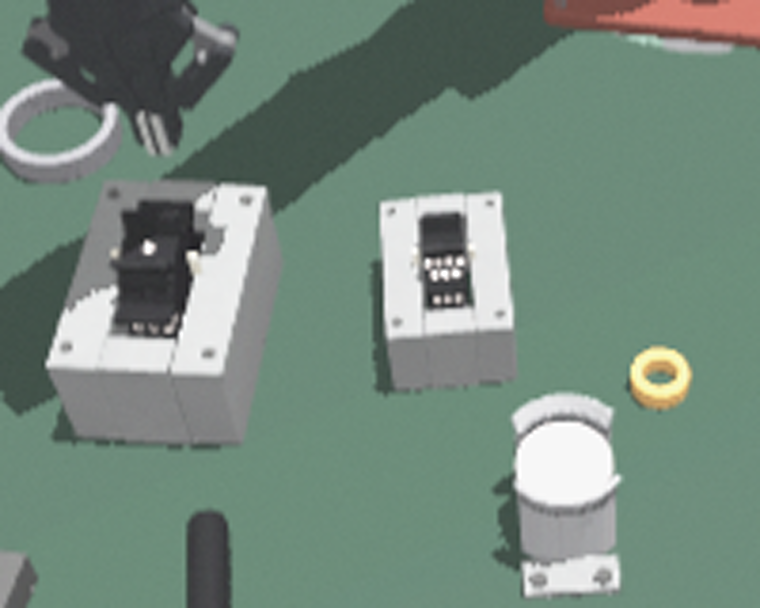

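>>> {"name": "send_rows", "arguments": {"series": [{"claw": 1,"slide": [0.0045,-0.012,-0.005],"yaw": 0},{"claw": 1,"slide": [0,0,0],"yaw": 0},{"claw": 1,"slide": [0,0,0],"yaw": 0}]}}

```text
time: 18.77
eef_pos: [442.3, -305.0, 151.0]
ee_rot: [0.164, -3.114, -0.011]
ft_force: [0.7, 0.5, 0.6]
gripper_width: -0.1
```

>>> {"name": "send_rows", "arguments": {"series": [{"claw": 1,"slide": [-0.003,0,-0.015],"yaw": 0},{"claw": 1,"slide": [0,0,-0.015],"yaw": 0},{"claw": 1,"slide": [0,0,-0.004],"yaw": 0},{"claw": 1,"slide": [0,0,0],"yaw": 0}]}}

```text
time: 19.27
eef_pos: [438.5, -304.3, 113.9]
ee_rot: [0.165, -3.113, -0.012]
ft_force: [0.4, -1.0, -0.7]
gripper_width: -0.2
```

>>> {"name": "send_rows", "arguments": {"series": [{"claw": 1,"slide": [0.008,0.0008,0.0005],"yaw": 0},{"claw": 1,"slide": [0.008,0.0008,0],"yaw": 0},{"claw": 1,"slide": [0.008,0.0008,0],"yaw": 0},{"claw": 1,"slide": [0,0,0],"yaw": 0}]}}

```text
time: 19.77
eef_pos: [464.8, -302.1, 115.2]
ee_rot: [0.165, -3.114, -0.011]
ft_force: [-0.6, -0.4, -0.4]
gripper_width: -0.1
```

Run:
```python
from h import *
o=robot.get_obs(); r=o["ee_rot"];a=np.arctan2(r[1],r[0]);print(o["time"],o["eef_pos"],r,(2*a-np.pi/2)%np.pi,o["ft_force"])
s=capture("scene"); zoom(s,90,90,200,230,4.3,"s11.png")
```

```text
19.775 [ 464.75468195 -302.10640306  115.23260536] [ 0.16506211 -3.11386824 -0.0111229 ] 1.6767145950497522 [-0.59420073 -0.4268237  -0.37628031]
```

View pics/s11.png

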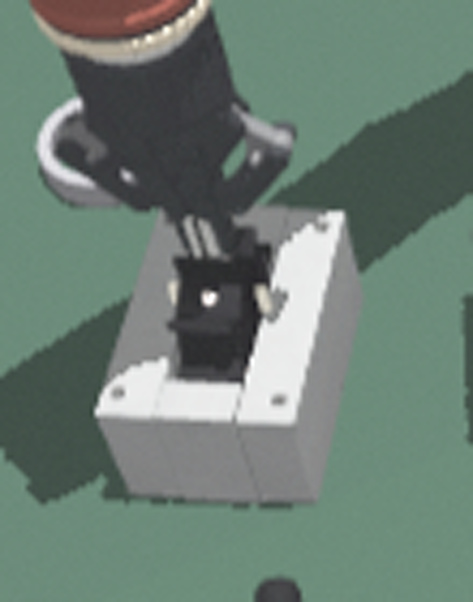

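>>> {"name": "send_rows", "arguments": {"series": [{"claw": 1,"slide": [0.008,0.0008,0],"yaw": 0},{"claw": 1,"slide": [0.008,0.0008,0],"yaw": 0},{"claw": 1,"slide": [0.005,0.0005,0],"yaw": 0},{"claw": 1,"slide": [0,0,0],"yaw": 0}]}}

```text
time: 20.32
eef_pos: [486.0, -299.8, 114.7]
ee_rot: [0.164, -3.112, -0.012]
ft_force: [-0.4, 0.0, -1.1]
gripper_width: 0.1
```

Run:
```python
from h import *
o=robot.get_obs(); r=o["ee_rot"];a=np.arctan2(r[1],r[0]);print(o["time"],o["eef_pos"],r,(2*a-np.pi/2)%np.pi,o["ft_force"])
s=capture("scene"); zoom(s,90,90,200,230,4.3,"s12.png")
```

```text
20.325 [ 486.03160328 -299.81072927  114.72291239] [ 0.16399704 -3.11226321 -0.01225005] 1.6760865871983412 [-0.41759639  0.04008512 -1.08057849]
```

View pics/s12.png

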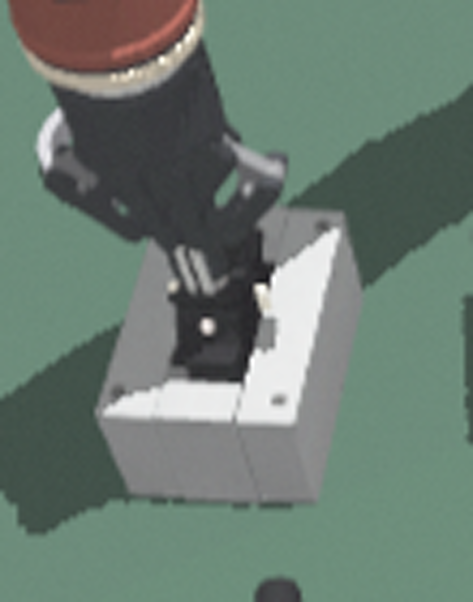

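>>> {"name": "send_rows", "arguments": {"series": [{"claw": 1,"slide": [-0.001,0,0.015],"yaw": 0},{"claw": 1,"slide": [0,0,0.025],"yaw": 0},{"claw": 1,"slide": [-0.015,-0.0015,0.01],"yaw": 0},{"claw": 1,"slide": [-0.02,-0.002,0],"yaw": 0},{"claw": 1,"slide": [-0.012,-0.001,0],"yaw": 0},{"claw": 1,"slide": [0,0,0],"yaw": 0},{"claw": 1,"slide": [0,0,0],"yaw": 0}]}}

```text
time: 21.25
eef_pos: [439.3, -305.1, 172.6]
ee_rot: [0.165, -3.121, -0.009]
ft_force: [0.1, 1.3, -0.1]
gripper_width: 0.4
```

Run:
```python
from h import *
o=robot.get_obs(); r=o["ee_rot"];a=np.arctan2(r[1],r[0]);print(o["time"],o["eef_pos"],r,(2*a-np.pi/2)%np.pi,o["ft_force"])
s=capture("scene"); zoom(s,100,120,190,215,6,"s13.png")
```

```text
21.25 [ 439.29741365 -305.1095729   172.62173268] [ 0.16458407 -3.12114378 -0.00872909] 1.6761626835257708 [ 0.0870634   1.3027193  -0.06374861]
```

View pics/s13.png

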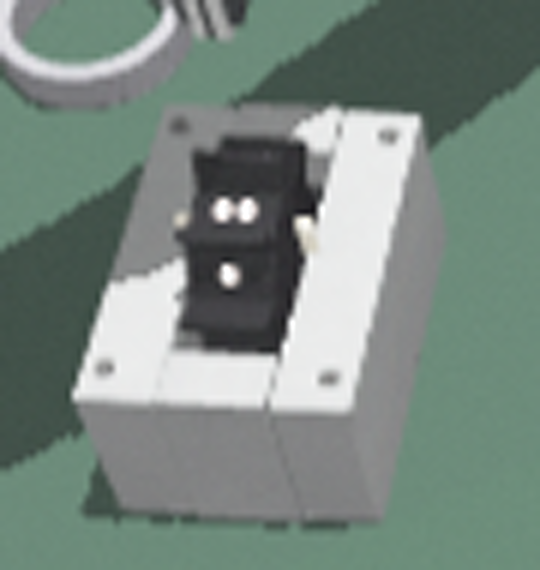

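```bash
cat >> h.py <<'E'
C0=np.array([475.,-301.5]);yw=.10;R0=np.array([[np.cos(yw),np.sin(yw)],[-np.sin(yw),np.cos(yw)]])
def wheel(cam,p):
    o,d=ray(cam,p); o2=np.r_[R0@(o[:2]-C0),o[2]-75]; d2=np.r_[R0@d[:2],d[2]]
    a=d2[0]**2+d2[2]**2;b=o2[0]*d2[0]+o2[2]*d2[2];c=o2[0]**2+o2[2]**2-34**2
    q=o2+d2*((-b-np.sqrt(b*b-a*c))/a); return q,np.arctan2(q[0],q[2])
def unz(p,k,o): return ((p[0]+.5)/k-.5+o[0],(p[1]+.5)/k-.5+o[1])
E
python3 - <<'E'
from h import *
S=get_calibration("scene")
for n,p in [(2,(221,210)),(2,(247,209)),(1,(229,275))]:
    q,a=wheel(S,unz(p,6,(100,120))); print(n,q,a,"theta",a+n*np.pi/4)
E
```

```text
2 [ 3.93868026 -5.3639655  33.77109412] 0.11610421248930272 theta 1.6869005392841994
2 [ 2.92921358  4.98706342 33.87358422] 0.08626027545022381 theta 1.6570566022451203
1 [ 2.68469136e+01 -7.88893655e-04  2.08624838e+01] 0.9101814759126243 theta 1.6955796393100726
```

>>> {"name": "send_rows", "arguments": {"series": [{"claw": 1,"slide": [0,0,-0.02],"yaw": 0},{"claw": 1,"slide": [0,0,-0.02],"yaw": 0},{"claw": 1,"slide": [0,0,-0.012],"yaw": 0},{"claw": 1,"slide": [0,0,-0.003],"yaw": 0},{"claw": 1,"slide": [0,0,0],"yaw": 0}]}}

```text
time: 21.92
eef_pos: [441.6, -304.7, 116.1]
ee_rot: [0.168, -3.121, -0.007]
ft_force: [0.2, 0.1, 0.6]
gripper_width: -0.2
```

>>> {"name": "send_rows", "arguments": {"series": [{"claw": 1,"slide": [0.008,0.0008,-0.001],"yaw": 0},{"claw": 1,"slide": [0.008,0.0008,0],"yaw": 0},{"claw": 1,"slide": [0.008,0.0008,0],"yaw": 0},{"claw": 1,"slide": [0.007,0.0007,0],"yaw": 0},{"claw": 1,"slide": [0,0,0],"yaw": 0},{"claw": 1,"slide": [0,0,0],"yaw": 0}]}}

```text
time: 22.68
eef_pos: [475.5, -301.8, 116.2]
ee_rot: [0.169, -3.121, -0.006]
ft_force: [-1.7, -0.9, 0.5]
gripper_width: -0.1
```

Run:
```python
from h import *
o=robot.get_obs(); print(o["time"],o["eef_pos"],R0@(o["eef_pos"][:2]-C0),o["ft_force"])
s=capture("scene"); zoom(s,100,120,190,215,6,"s14.png")
```

```text
22.675 [ 475.49720947 -301.75040874  116.15515717] [ 0.46972633 -0.29879586] [-1.66599322 -0.92509961  0.47657828]
```

View pics/s14.png

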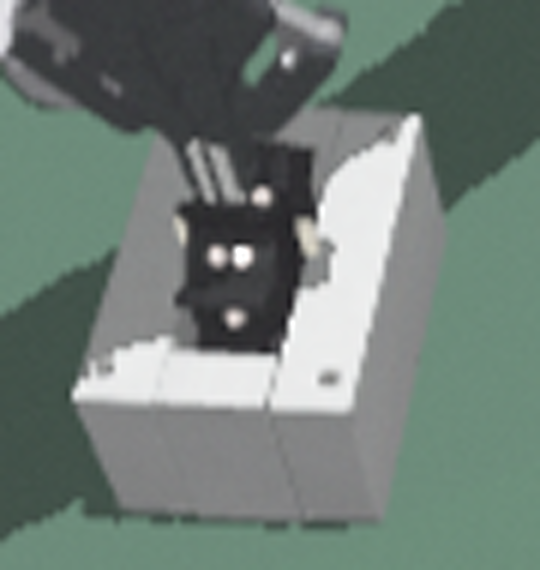

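Run:
```python
from h import *
S=get_calibration("scene")
for n,p in [(2,(217,256)),(2,(242,256)),(1,(235,318))]:
    q,a=wheel(S,unz(p,6,(100,120))); print(n,q,a,"theta",a+n*np.pi/4)
```

```text
2 [21.66937287 -4.79412518 26.19996716] 0.691034241479413 theta 2.2618305682743096
2 [21.34290045  5.29077208 26.46659405] 0.6786366884168137 theta 2.2494330152117104
1 [33.92926179 -0.1265417   2.19207539] 1.5062787712888188 theta 2.291676934686267
```

>>> {"name": "send_rows", "arguments": {"series": [{"claw": 1,"slide": [0.0038,0.0004,0],"yaw": 0},{"claw": 1,"slide": [0,0,0],"yaw": 0},{"claw": 1,"slide": [0,0,0],"yaw": 0}]}}

```text
time: 23.1
eef_pos: [479.3, -301.4, 116.2]
ee_rot: [0.168, -3.122, -0.006]
ft_force: [-0.4, 0.1, -1.7]
gripper_width: 0.4
```

>>> {"name": "send_rows", "arguments": {"series": [{"claw": 1,"slide": [-0.002,0,0.003],"yaw": 0},{"claw": 1,"slide": [0,0,0.02],"yaw": 0},{"claw": 1,"slide": [0,0,0.04],"yaw": 0},{"claw": 1,"slide": [0.03,0.003,0.03],"yaw": 0},{"claw": 1,"slide": [0.04,0.004,0],"yaw": 0},{"claw": 1,"slide": [0.02,0.002,0],"yaw": 0},{"claw": 1,"slide": [0,0,0],"yaw": 0},{"claw": 1,"slide": [0,0,0],"yaw": 0}]}}

```text
time: 24.1
eef_pos: [568.4, -292.5, 214.9]
ee_rot: [0.166, -3.125, -0.006]
ft_force: [-1.8, -0.3, 0.0]
gripper_width: 0.2
```

Run:
```python
from h import *
o=robot.get_obs(); print(o["time"],o["eef_pos"],R0@(o["eef_pos"][:2]-C0),o["ft_force"])
W=get_calibration("wrist"); w=capture("wrist"); cv2.imwrite("pics/w15.png",w[:,:,::-1])
import pickle; pickle.dump(W,open("W15.p","wb"))
s=capture("scene"); zoom(s,100,120,190,215,6,"s15.png")
```

```text
24.1 [ 568.36806334 -292.49383823  214.9293726 ] [93.80072783 -0.3600843 ] [-1.7788463  -0.2947992   0.03347682]
```

View pics/s15.png

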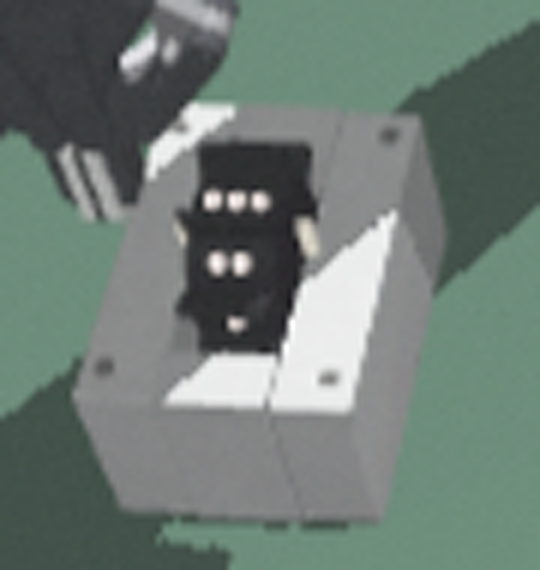

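View pics/w15.png

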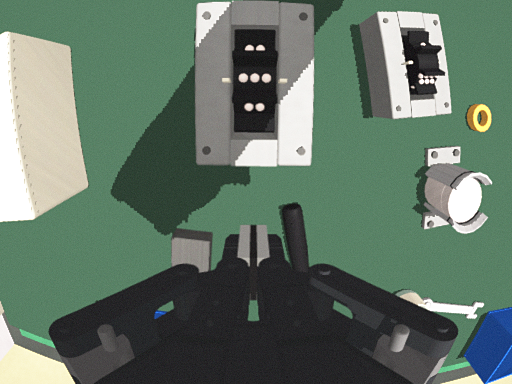

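Run:
```python
from h import *
import pickle
W=pickle.load(open("W15.p","rb"));S=get_calibration("scene")
for n,p in [(3,(213,200)),(3,(237,200)),(3,(261,201)),(2,(217,264)),(2,(242,264))]:
    q,a=wheel(S,unz(p,6,(100,120))); print(n,q,"theta",a+n*np.pi/4)
im=cv2.imread("pics/w15.png"); zoom(im[:,:,::-1],185,0,325,170,4-.5,"w15z.png")
def ww(p):
    o,d=ray(W,p,True); o2=np.r_[R0@(o[:2]-C0),o[2]-75]; d2=np.r_[R0@d[:2],d[2]]
    a=d2[0]**2+d2[2]**2;b=o2[0]*d2[0]+o2[2]*d2[2];c=o2[0]**2+o2[2]**2-34**2
    q=o2+d2*((-b-np.sqrt(b*b-a*c))/a); return q,np.arctan2(q[0],q[2])
g=im.min(2).copy()
m=(g[:,236:274]>120).astype(np.uint8); m[:35]=0;m[120:]=0
n,l,st,c=cv2.connectedComponentsWithStats(m)
for i in range(1,n):
    p=c[i]+[236,0]; print(st[i][4],p,ww(p))
for r in [(190,230),(270,290)]:
    mm=(g[72:88,r[0]:r[1]]>150); 
print("fins",R0@(plane(W,(226.5,79.8),98,True)[:2]-C0),R0@(plane(W,(283,79.8),98,True)[:2]-C0))
for p in [(196,3),(311,2),(313,164),(196,164)]: print(R0@(plane(W,p,80,True)[:2]-C0))
```

```text
3 [-0.97490267 -9.64257368 33.98602014] theta 2.3275169516322216
3 [-1.52041330e+00 -4.61872924e-03  3.39659880e+01] theta 2.3114615346762863
3 [-1.51978477  9.75283444 33.96601617] theta 2.311480039331719
2 [24.03528307 -4.75709767 24.04797638] theta 2.3559305040808347
2 [23.73320535  5.34297176 24.34614885] theta 2.3434466006264185
40 [249.075  47.4  ] (array([-29.46371638,  -4.67601586,  16.96730436]), np.float64(-1.04830759799011))
39 [259.92307692  47.46153846] (array([-29.49255858,   4.90363224,  16.91712115]), np.float64(-1.0500099847263558))
66 [242.8030303   77.36363636] (array([-0.31977169, -9.55605186, 33.99849623]), np.float64(-0.00940518834450474))
66 [254.22727273  77.36363636] (array([-0.34058199, -0.11672726, 33.99829413]), np.float64(-0.010017284914164426))
64 [265.875  77.625] (array([-0.23143965,  9.51472689, 33.99921228]), np.float64(-0.006807101027143289))
54 [248.48148148 106.44444444] (array([24.24702235, -4.85735906, 23.83446888]), np.float64(0.7939782497093861))
54 [259.5 106.5] (array([24.23790481,  4.67300873, 23.8437407 ]), np.float64(0.7935957879221065))
fins [  0.66607052 -23.98380103] [ 0.30961101 24.89969321]
[-78.69432351 -55.35278649]
[-80.63296983  53.59208458]
[78.46182166 57.64408257]
[ 79.00991712 -55.68719244]
```

View pics/w15z.png

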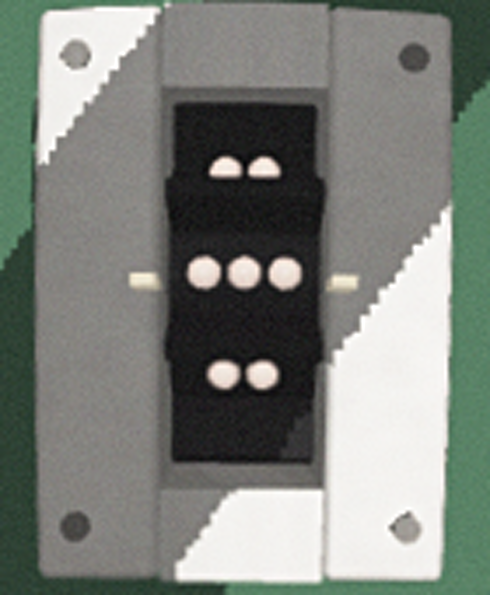

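Run:
```python
from h import *
t=capture("top");s=capture("scene")
cv2.imwrite("pics/t16.png",t[:,:,::-1]);zoom(s,200,150,420,330,3.5,"s16.png")
```

```text
(no output)
```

View pics/t16.png

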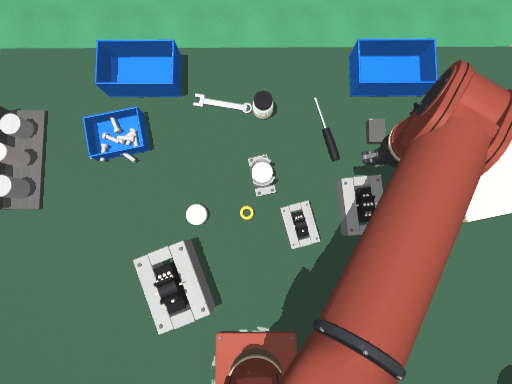

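View pics/s16.png

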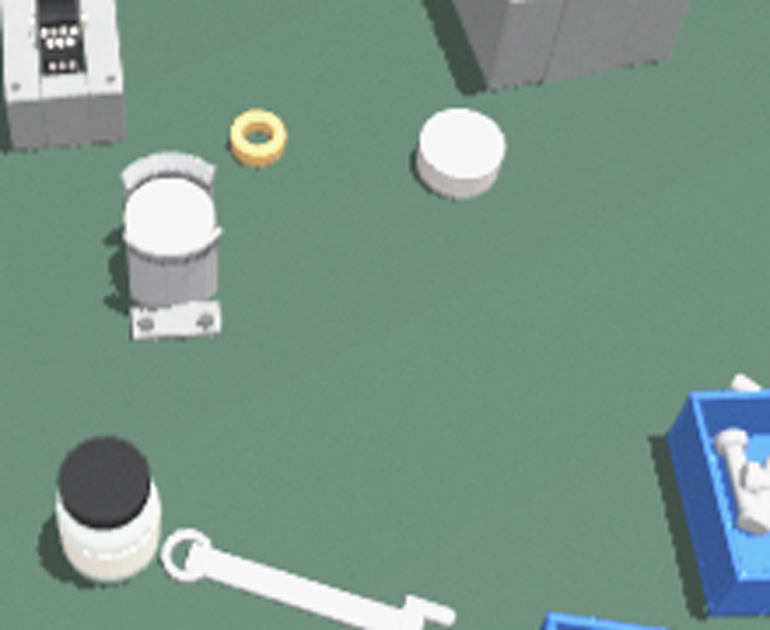

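Run:
```python
from h import *
S=get_calibration("scene")
for z in (54,63,72):
  q=np.array([proj(S,[570+30*np.cos(a),-18.8+30*np.sin(a),z]) for a in np.linspace(0,6.28,200)])
  i=q[:,1].argmin();print(z,(q[i]-[200,150])*3.5, (q.min(0)[0]-200)*3.5,(q.max(0)[0]-200)*3.5)
print(robot.get_obs()["time"]); robot.close_job()
```

```text
54 [169.99608185 185.06087674] 123.75465230335521 213.76944567547113
63 [169.758151   177.40934086] 123.18783995447879 213.83459354762482
72 [169.51691436 169.65149513] 122.6130119490634 213.90066201483006
24.3
the job is handed in; nothing more can be done
```

I finished the job and handed it in at 24.3 s of the 72 s allowed. The tube now holds three discs level with the line, and the thumbwheel on the 160 × 112 mm counter reads 3.

- **Stack:** The bench held two thin discs and one thick one, so the disc already in the tube had to be thick. I added the two thin ones: 27 + 18 + 18 = 63 mm. In the last scene picture the back edge of the stack's top sits at row 178. A top at 63 mm predicts row 177, and tops at 54 or 72 mm predict rows 185 or 170. The thick disc left over is still lying on the bench.
- **Wheel:** Two strokes with the closed fingers brought the three-dot valley to the top between the fins. The target is 2.356 rad. The wrist camera gave readings between about 2.33 and 2.365, and the scene camera between 2.31 and 2.36. The wheel may therefore be about 1–1.5° short of square, and I left it there.
- **Other things:** In the last top and scene pictures the other things I could see were where they started, though the arm hid part of the bench on the counter's side. The gripper was clear of everything. The forces I saw after each move stayed under about 3 N.

The camera readings did not fully agree. The top and scene cameras differ by about 2 mm in x, and combining them put the disc tops about 3 mm too low. I averaged the two cameras for positions and confirmed the discs and the tube with the wrist camera before each grasp and before inserting the first disc.

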